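# Load the labelling station with a moulded lid and a label roll

### The job

Get the labelling station ready: lay the white moulded lid, handle up, flat on the two rails of the sloped rest, centred, its long edge down against the orange ledge; and put the label roll upright on the steel spindle, all the way down on its grey base. Set both down gently rather than letting them drop, let go of them, and leave the other things on the bench where they are.

Things in the scene. Friction and masses are not known exactly. Their poses are not given: they have to be found in the camera images.
- lid: white moulded lid, loose, about 0.2 kg, lying flat: 100 mm (its x) x 150 mm (its y), 8 mm thick at the rim, 12 mm in the middle (80 x 130 mm). On top at the centre a solid blue handle rib, 54 mm along x, 14 mm thick along y, its top 46 mm above the underside. Origin: centre of the underside, z up through the handle. Same when turned half round.
- rest_face: sloped top of the fixed rest. Origin on the rail tops, midway between the rails, 85 mm above the table; z: outward normal of the slope, 35 degrees from vertical; x: up the slope; y: along the ledge. Two rails 18 mm wide at y = -45 and +45 mm run from x = -60 to +52 mm, tops at z = 0. A lid lying right has its origin at x = -2 mm, y = 0, z = 0, its x along this x.
- ledge (a point): middle of the orange ledge's inner top edge, at x = -52, z = +10 mm in rest_face; the ledge is a bar 150 mm long along y and 8 mm thick, standing 10 mm above the rails at their lower end
- rest: foot of the same fixed rest: blue plate 130 x 150 x 8 mm on the table, with aluminium posts. Origin: centre of its underside, z up; rest_face lies 85 mm above it
- roll: roll of white labels with a green band round the middle, loose, standing on end: 60 mm across, 80 mm tall, through bore 28 mm, 0.15 to 0.31 kg. Origin: centre of the lower end, z along its axis.
- roll_center (a point): middle of the label roll, on its axis, 40 mm from both ends
- spindle: fixed upright steel spindle, 22 mm across, top at 68 mm above the table, its last 12 mm tapering to 10 mm across, on a round grey base 100 mm across and 12 mm high. Origin: on the axis at the table top, z up. A roll fully on has its lower end at z = 12 mm and its middle at z = 52 mm.
- red_bin: red open plastic bin, 80 x 110 x 60 mm; bystander. Origin: centre of its underside
- used_core: bare brown cardboard core, 36 mm across, 80 mm tall, standing; bystander (not the label roll). Origin: centre of its underside
- brush: bench brush, 170 mm long, lying; bystander
- jar: amber jar, 64 mm across, 90 mm tall; bystander. Origin: centre of its underside
- bottle: white bottle with a blue cap, 60 mm across, 130 mm tall; bystander. Origin: centre of its underside
- weight: steel weight, 50 mm across, 72 mm tall; bystander. Origin: centre of its underside
Mind the look-alikes: they are no part of the job. What is shaped like the spindle but green, turquoise or yellow is not meant.

How it is judged:
By the outcome, as a careful person would: the job done as asked, in the order asked, and still so for the second after the job is handed in, with the robot touching nothing.
It also fails if it takes over 58 s, if anything falls off the work surface, if the arm or the gripper's body presses on something with over 40 N, if the wrist force passes 120 N, or if a joint passes its speed limit or range.

### The arm

A 6-joint arm with a two-finger parallel gripper is mounted at the origin on the work surface. World frame = base frame: x ahead of the robot, y to its left, z up, the work surface at z = 0. Lengths are in m, angles in rad, forces in N, time in s.
With the tool pointing down it reaches from about 0.3 to 0.875 m from the base axis. Payload 6.4 kg.
Tool frame: the origin (TCP) lies at the centre of the arm's flange, where the gripper is bolted on; the fingertips stand 173 mm ahead of it and the grasp point (between the pads) lies 155 mm ahead of it (ctrl.pinch_z is the distance from the TCP to the grasp point, in m); z points along the fingers, y is the direction in which the jaws open and shut (so a half turn about z gives the same grasp; the last joint's range is limited). The gripper opens to 85 mm and grips with 20 to 120 N. Pads are 22 mm wide; open, the fingers measure 114 mm over their backs; the gripper's body (76 mm by 85 mm) begins 54 mm behind the grasp point. The pads swing forward as they close: fully open they stand 13 mm farther back than shut.
Start: joints at [-1.45, 0.181, 1.607, -0, 1.354, -0.206], TCP at [0.185, -0.545, 0.405] pointing down, gripper open.
Joint ranges: [-2.99, 2.99], [-0.89, 2.07], [0.3, 2.58], [-1.14, 4.28], [0, 2.63], [-3.12, 3.12]. Speed limits (rad/s): [2.57, 2.57, 3.01, 3.14, 3.14, 3.14].

### API

Orientations are given as a unit quaternion [w, x, y, z].
In Python, from bench import ctrl gives the robot as it stands.
- The arm moves only by the tool drive_tool, never from a script. Its argument "commands" is a list that holds one entry, the list of rows, each a list of 7 numbers: the shift along the tool's x, y, z in units of 50 mm (1.0 is 50 mm), then the turn, a rotation vector about the tool's x, y, z in units of 8 degrees (1.0 is 8 degrees), then the closure in counts, from 0 (fully open) to 255 (shut). A call has 1 to 10 rows; each row shifts and turns the commanded pose from where the row before left it, along the tool's axes as they then stand; what a row does not reach is not made up. A row lasts 1/10 s, in which the tool goes at most 50 mm and 8.59 degrees, less where a joint would pass 70% of its speed; a pose out of reach is approached as far as the arm can. A call is refused whole if a number of a shift passes 1 or a number of a turn 1, either way. A call with a gripper value outside its range is refused whole. The fingers move at their own pace and stop on an object; the grip force is fixed at half the most. Time passes only in rows, so rows that do not move let the fingers close. It gives the time, the measured TCP pose, the force and the opening at its end, in the units of the state.
- ctrl.get_obs(): the state, without advancing time (a new reading comes with each control period).
- ctrl.camera(name): name is "scene" or "top" or "wrist"; returns a dict with "pixels" (420x560x3 uint8, red, green, blue), "depth" (420x560 float32, m along the optical axis (not along the pixel's ray), 0 where there is no reading), "intrinsics" (3x3 intrinsics, pixels), "k1" (the pictures are not rectified: a ray, as slopes to the right and down, at radius r is drawn at 1 + k1 r^2 times it, then the intrinsics apply), "R" (3x3) and "t" (3): a world point X has camera coordinates R X + t; the wrist camera has in their place "tool_from_camera" (4x4, takes a point from camera to tool coordinates, whose origin is the TCP and whose axes are the flange's). Camera axes: x right, y down, z forward; pixel columns grow to the right and rows downward; lengths in m; the calibration is good to about 2 mm. A picture is of the moment at which its call begins: read the wrist's pose just before it.
- ctrl.hand_in(): hands the job in, once; it reports no verdict.
The state is a dict: "time_s": time; "q": joint angles; "dq": joint speeds; "joint_efforts": joint torques, N m; "eef_pos": TCP position; "eef_rot": TCP orientation; "wrist_force": force on the tool from outside, world axes, zero at the start; "torque": the same for the moment, N m; "opening": opening from 0.0 (shut) to 1.0 (fully open).
Only numpy, scipy, OpenCV 4.12 (cv2) and the standard library are available. Lean on these libraries where they do the work, as an engineer would, in place of code of your own. Each camera call takes 0.05 s, during which the arm holds its last target. There are 200 camera calls.

## Working session

There is one attempt and no reset: what is moved stays moved. The work goes in short steps, Python scripts to look and compute and a tool call to move; the robot and the scene stay as the last step left them, time stands still between calls to the robot, and variables do not carry over. Pictures are saved under pics/ and viewed, about 8 in all and at most 12, crops included, and the job is handed in when it is done.

Besides the shell and the picture viewer there is one more tool, called after ">>>" as name(argument=value, ...) on one line, values as JSON. drive_tool: Moves the arm, as the interface text tells. Its arguments: {"type":"object","properties":{"commands":{"type":"array","items":{"type":"array","items":{"type":"array","items":{"type":"number"}}}}},"required":["commands"]}

```bash
mkdir -p pics && cat > h.py <<'E'
import numpy as np, cv2
from bench import ctrl
def pts(c):
    K=c["intrinsics"];k1=c["k1"];h,w=c["depth"].shape
    u,v=np.meshgrid(np.arange(w),np.arange(h))
    P=cv2.undistortPoints(np.stack([u,v],-1).reshape(-1,1,2).astype(float),K,np.array([k1,0,0,0,0.])).reshape(h,w,2)
    d=c["depth"]; X=np.dstack([P[...,0]*d,P[...,1]*d,d])
    return X
def Rq(q):
    from scipy.spatial.transform import Rotation as R
    return R.from_quat([q[1],q[2],q[3],q[0]]).as_matrix()
def look(name):
    o=ctrl.get_obs(); c=ctrl.camera(name); X=pts(c)
    if name=="wrist":
        T=c["tool_from_camera"]; X=X@T[:3,:3].T+T[:3,3]; X=X@Rq(o["eef_rot"]).T+o["eef_pos"]
    else: X=(X-c["t"])@c["R"]
    X[c["depth"]==0]=np.nan
    return c["pixels"],X,c
def save(p,n,roi=None,s=1):
    if roi: p=p[roi[0]:roi[1],roi[2]:roi[3]]
    cv2.imwrite("pics/"+n,cv2.resize(p[:,:,::-1],None,fx=s,fy=s))
E
python3 - <<'E'
from h import *
a,X,c=look("top");b,Y,d=look("scene")
np.savez("l.npz",a=a,X=X,b=b,Y=Y)
save(a,"top.png",s=1.4);save(b,"scene.png",s=1.4)
o=ctrl.get_obs();print(o)
for v in range(0,420,60):
  print([tuple(np.round(X[v,u],2)) for u in range(0,560,110)])
E
```

```text
{'time_s': 0.1, 'q': array([-1.45029179e+00,  1.81429581e-01,  1.60794896e+00,  3.31067676e-06,
        1.35378836e+00, -2.06314387e-01]), 'dq': array([ 0.00045727, -0.00203119, -0.00304234,  0.00133603, -0.00224969,
        0.00107549]), 'joint_efforts': array([-4.77059457e-04, -4.45882738e+01, -3.52239597e+01, -2.72424923e-04,
        4.13081449e-03,  5.39706707e-05]), 'eef_pos': array([ 0.18457274, -0.5443148 ,  0.40387513]), 'eef_rot': array([-7.86328346e-04,  9.86678110e-01,  1.62682785e-01,  3.53757974e-05]), 'wrist_force': array([-0.18313458,  0.46594403, -0.13238597]), 'torque': array([ 0.04132319,  0.01869946, -0.00032466]), 'opening': 0.9969590883739998}
[(np.float64(1.69), np.float64(1.37), np.float64(-0.51)), (np.float64(1.43), np.float64(0.64), np.float64(-0.16)), (np.float64(1.69), np.float64(0.29), np.float64(-0.63)), (np.float64(1.39), np.float64(-0.2), np.float64(-0.15)), (np.float64(1.4), np.float64(-0.62), np.float64(-0.15)), (np.float64(1.69), np.float64(-1.34), np.float64(-0.62))]
[(np.float64(1.49), np.float64(1.5), np.float64(-0.76)), (np.float64(1.19), np.floa
[... 1255 characters left out ...]
1.2), np.float64(-0.57))]
[(np.float64(0.23), np.float64(1.4), np.float64(-0.75)), (np.float64(0.31), np.float64(0.52), np.float64(0.0)), (np.float64(0.31), np.float64(0.17), np.float64(0.0)), (np.float64(0.31), np.float64(-0.17), np.float64(0.0)), (np.float64(0.3), np.float64(-0.51), np.float64(0.01)), (np.float64(0.24), np.float64(-1.19), np.float64(-0.58))]
[(np.float64(0.02), np.float64(1.17), np.float64(-0.4)), (np.float64(0.12), np.float64(0.52), np.float64(0.0)), (np.float64(0.12), np.float64(0.17), np.float64(0.0)), (np.float64(0.12), np.float64(-0.17), np.float64(-0.0)), (np.float64(0.12), np.float64(-0.51), np.float64(-0.0)), (np.float64(0.24), np.float64(-0.54), np.float64(0.59))]
```

View pics/top.png

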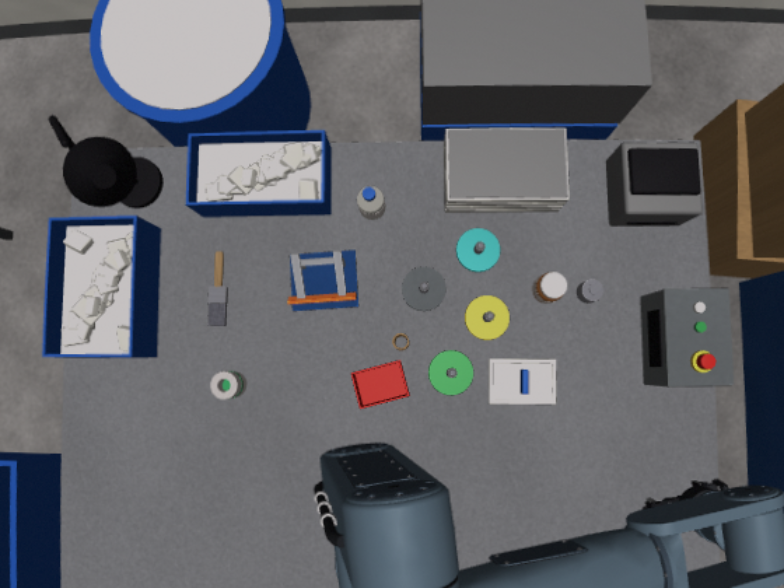

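View pics/scene.png

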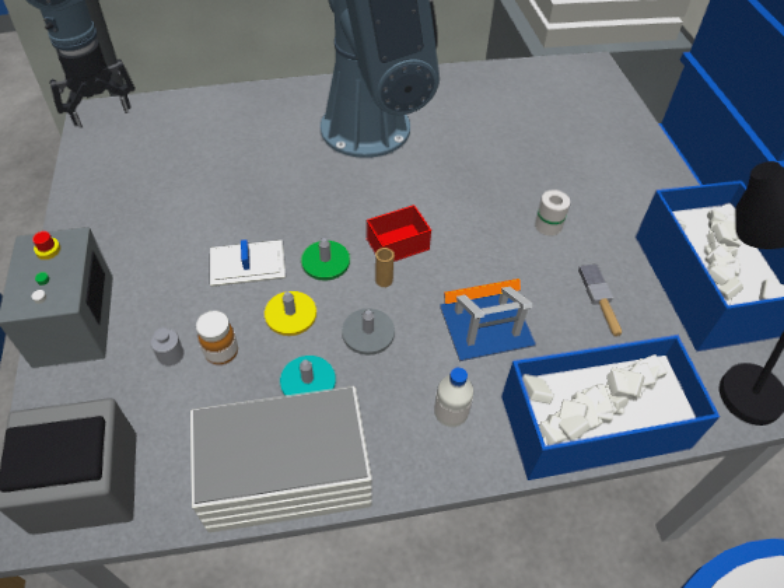

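Top view (784 px scale): lid with its blue handle at (523,381), sloped rest with ledge on the robot side at (323,280). Spindle candidates are grey (424,288), turquoise (478,249), yellow (488,317) and green (452,373); the grey base fits. Roll candidates are the white one with the green band at (226,385) and the brown core at (401,341); the white one fits. I'll confirm with a crop and measure.

```bash
python3 - <<'E'
from h import *
l=np.load("l.npz");a,X,b,Y=l["a"],l["X"],l["b"],l["Y"]
save(b,"crop.png",(120,290,130,430),2.6)
def f(n,X,p,cx,cy,r,z0,z1,col=None):
    m=(np.abs(X[...,0]-cx)<r)&(np.abs(X[...,1]-cy)<r)&(X[...,2]>z0)&(X[...,2]<z1)
    if col is not None: m&=col(p.astype(int))
    P=X[m]; 
    if len(P)<5: print(n,len(P));return
    q=cv2.minAreaRect((P[:,:2]*1000).astype(np.float32)); print(n,len(P),"mean",P.mean(0).round(4),"rect",np.round(q[0],1),np.round(q[1],1),round(q[2],1),"zmed",np.median(P[:,2]).round(4),"bbox",P.min(0).round(3),P.max(0).round(3))
w=lambda u,v:X[int(v/1.4),int(u/1.4)]
lid=w(510,381);roll=w(226,375);sp=w(440,296);rest=w(323,280)
print(lid,roll,sp,rest)
white=lambda p:p.min(-1)>130
blue=lambda p:(p[...,2]>p[...,0]+50)
orange=lambda p:(p[...,0]>p[...,2]+90)&(p[...,0]>150)
for n,XX,p in(("top",X,a),("scene",Y,b)):
    print(n)
    f("lid",XX,p,lid[0],lid[1],.1,.003,.02,white)
    f("handle",XX,p,lid[0],lid[1],.1,.04,.055,blue)
    f("roll",XX,p,roll[0],roll[1],.06,.074,.09)
    f("spin",XX,p,sp[0],sp[1],.04,.035,.08)
    f("base",XX,p,sp[0],sp[1],.07,.008,.018)
    f("plate",XX,p,rest[0],rest[1],.12,.004,.014,blue)
    f("ledge",XX,p,rest[0],rest[1],.12,.03,.1,orange)
    f("rails",XX,p,rest[0],rest[1],.12,.07,.15)
E
```

```text
[ 0.3932766  -0.27713459  0.01177784] [0.41342678 0.33776083 0.07757358] [ 0.58461201 -0.12496525  0.01110652] [0.62312636 0.14030662 0.00376218]
top
lid 1350 mean [ 0.3919 -0.3021  0.01  ] rect [ 392.8 -303.9] [146.7  99.1] 89.3 zmed 0.01 bbox [ 0.343 -0.377  0.003] [ 0.443 -0.23   0.02 ]
handle 64 mean [ 0.393  -0.3043  0.0454] rect [ 392.3 -303.8] [10.5 51.3] 88.9 zmed 0.0453 bbox [ 0.367 -0.309  0.041] [ 0.418 -0.298  0.052]
roll 240 mean [0.3902 0.341  0.0799] rect [389.6 340.9] [53.8 60.8] 0.2 zmed 0.0796 bbox [0.363 0.311 0.074] [0.417 0.371 0.09 ]
spin 29 mean [ 0.6002 -0.0912  0.0616] rect [601. -93.] [12.3 19.3] 89.9 zmed 0.0632 bbox [ 0.591 -0.099  0.038] [ 0.611 -0.087  0.071]
base 623 mean [ 0.597  -0.1036  0.0121] rect [ 585.3 -124.9] [138.2 138.8] 89.1 zmed 0.0121 bbox [ 0.515 -0.195  0.008] [ 0.654 -0.056  0.018]
plate 856 mean [0.6218 0.129  0.0082] rect [623.1 137.2] [128.4 148.9] 3.3 zmed 0.008 bbox [0.556 0.06  0.004] [0.69  0.213 0.014]
ledge 203 mean [0.5764 0.1361 0.0586] rect [577.4 135.6] [ 15.6 147.8] 3.1 zmed 0.0594 bbox [0.567 0.062 0.044] [0.589 0.209 0.0
[... 533 characters left out ...]
74] [0.423 0.371 0.083]
spin 67 mean [ 0.6079 -0.0926  0.0545] rect [604.6 -92.6] [12.9 19.6] 80.5 zmed 0.0563 bbox [ 0.596 -0.1    0.035] [ 0.614 -0.086  0.07 ]
base 749 mean [ 0.6025 -0.1055  0.011 ] rect [ 584.2 -125.1] [138.6 139.5] 0.2 zmed 0.0107 bbox [ 0.515 -0.195  0.008] [ 0.654 -0.055  0.017]
plate 1321 mean [0.638  0.1285 0.0069] rect [626.3 136.1] [129.9 150.2] 3.3 zmed 0.0068 bbox [0.56  0.059 0.004] [0.694 0.213 0.013]
ledge 397 mean [0.5801 0.1324 0.0547] rect [579.4 134.5] [ 21.1 150.9] 2.5 zmed 0.0554 bbox [0.567 0.06  0.041] [0.593 0.21  0.067]
rails 449 mean [0.6501 0.1371 0.0938] rect [637.7 137.1] [ 70.1 111.5] 3.2 zmed 0.0959 bbox [0.604 0.081 0.07 ] [0.675 0.194 0.115]
```

View pics/crop.png

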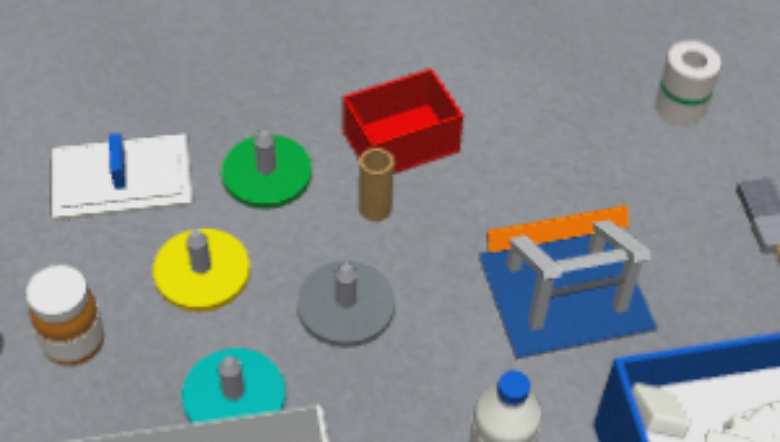

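The crop confirms them: white roll with a green band at (690,80), grey-based spindle (346,300), lid (120,175) and rest (570,270). Going above the lid.

>>> drive_tool(commands=[[[0.784,-0.46,0.297,0,0,0,0],[0.784,-0.46,0.297,0,0,0,0],[0.784,-0.46,0.297,0,0,0,0],[0.784,-0.46,0.297,0,0,0,0],[0.784,-0.46,0.297,0,0,0,0],[0.784,-0.46,0.297,0,0,0,0],[0.784,-0.46,0.297,0,0,0,0],[0,0,0,0,0,0.81,0],[0,0,0,0,0,0.81,0],[0,0,0,0,0,0.81,0]]])

```text
time_s: 1.1
eef_pos: [0.3931, -0.3032, 0.3002]
eef_rot: [-0.0, 1.0, -0.008, -0.0]
wrist_force: [-0.9, -0.1, -0.4]
opening: 1.0
```

```bash
cat >> h.py <<'E'
def go(target,o=None):
    "remaining shift in tool axes, in units of 50 mm"
    o=o or ctrl.get_obs(); return (Rq(o["eef_rot"]).T@(np.array(target)-o["eef_pos"])/.05).round(3)
def st():
    o=ctrl.get_obs(); R=Rq(o["eef_rot"]); print("t",o["time_s"],"p",o["eef_pos"].round(4),"F",o["wrist_force"].round(1),"op",round(o["opening"],3),"\nxt",R[:,0].round(4),"zt",R[:,2].round(4),"q",o["q"].round(2)); return o
def rect(n,P):
    q=cv2.minAreaRect((P[:,:2]*1000).astype(np.float32)); print(n,len(P),"mean",P.mean(0).round(4),"rect",np.round(q[0],1),np.round(q[1],1),round(q[2],1),"zmed",np.median(P[:,2]).round(4))
E
python3 - <<'E'
from h import *
st();p,X,c=look("wrist");p=p.astype(int)
near=(abs(X[...,0]-.393)<.1)&(abs(X[...,1]+.304)<.12)
rect("handle",X[near&(p[...,2]>p[...,0]+50)&(X[...,2]>.04)&(X[...,2]<.055)])
rect("lid",X[near&(p.min(-1)>130)&(X[...,2]>.004)&(X[...,2]<.02)])
E
```

```text
t 1.1 p [ 0.3931 -0.3032  0.3002] F [-0.9 -0.1 -0.4] op 1.0 
xt [ 9.999e-01 -1.560e-02 -8.000e-04] zt [-7.e-04  8.e-04 -1.e+00] q [-0.9   0.13  1.89 -0.    1.12  0.69]
handle 1354 mean [ 0.3929 -0.3083  0.0454] rect [ 391.7 -308.5] [12.8 53.3] 89.0 zmed 0.0455
lid 20511 mean [ 0.3962 -0.3082  0.0105] rect [ 391.8 -308.4] [151.1  99.7] 88.8 zmed 0.0113
```

>>> drive_tool(commands=[[[0,0.076,0,0,0,0,0],[-0.025,0,0.6,0,0,0,0],[0,0,0.6,0,0,0,0],[0,0,0.6,0,0,0,0],[0,0,0.3,0,0,0,0],[0,0,0.1,0,0,0,0],[0,0,0,0,0,0,255],[0,0,0,0,0,0,255],[0,0,0,0,0,0,255],[0,0,0,0,0,0,255]]])

```text
time_s: 2.15
eef_pos: [0.3918, -0.3082, 0.1917]
eef_rot: [0.001, 1.0, -0.006, 0.001]
wrist_force: [0.0, 0.0, -0.1]
opening: 0.332
```

>>> drive_tool(commands=[[[0,0,0,0,0,0,255],[0,0,0,0,0,0,255],[0,0,0,0,0,0,255],[0,0,0,0,0,0,255]]])

```text
time_s: 2.55
eef_pos: [0.3919, -0.3082, 0.1916]
eef_rot: [0.001, 1.0, -0.006, 0.0]
wrist_force: [-0.4, 0.6, 6.0]
opening: 0.153
```

```bash
python3 - <<'E'
from h import *
st()
E
```

```text
t 2.55 p [ 0.3919 -0.3082  0.1916] F [-0.4  0.6  6. ] op 0.153 
xt [ 0.9999 -0.0123  0.001 ] zt [ 0.001  -0.0013 -1.    ] q [-0.91  0.32  1.93 -0.    0.88  0.68]
```

>>> drive_tool(commands=[[[0,0,-0.2,0,0,0,255],[0,0,-0.6,0,0,0,255],[0,0,-0.8,0,0,0,255],[0,0,-0.8,0,0,0,255],[0,0,-0.6,0,0,0,255]]])

```text
time_s: 3.05
eef_pos: [0.3914, -0.3076, 0.3434]
eef_rot: [0.001, 1.0, -0.006, 0.0]
wrist_force: [0.5, -0.8, -3.2]
opening: 0.155
```

>>> drive_tool(commands=[[[0.1,-0.4,0,0,0,0,255],[0.15,-0.9,0,0,0,0,255],[0.15,-0.98,0,0,0,0,255],[0.15,-0.98,0,0,0,0,255],[0.15,-0.98,0,0,0,0,255],[0.15,-0.98,0,0,0,0,255],[0.15,-0.98,0,0,0,0,255],[0.15,-0.98,0,0,0,0,255],[0.15,-0.98,0,0,0,0,255],[0.1,-0.66,0,0,0,0,255]]])

```text
time_s: 4.05
eef_pos: [0.4663, 0.1353, 0.3409]
eef_rot: [-0.0, 1.0, -0.005, -0.0]
wrist_force: [-0.4, -0.7, -2.2]
opening: 0.154
```

```bash
python3 - <<'E'
from h import *
st();p,X,c=look("wrist");np.savez("w1.npz",p=p,X=X);save(p,"w1.png",s=1.2)
a,T,_=look("top")
print(c["tool_from_camera"].round(3))
E
```

```text
t 4.05 p [0.4663 0.1353 0.3409] F [-0.4 -0.7 -2.2] op 0.154 
xt [ 9.999e-01 -1.050e-02 -5.000e-04] zt [-5.e-04  6.e-04 -1.e+00] q [0.04 0.05 1.89 0.   1.2  1.62]
[[ 0.    -0.961 -0.278  0.07 ]
 [ 1.     0.    -0.     0.001]
 [ 0.    -0.278  0.961  0.031]
 [ 0.     0.     0.     1.   ]]
```

View pics/w1.png

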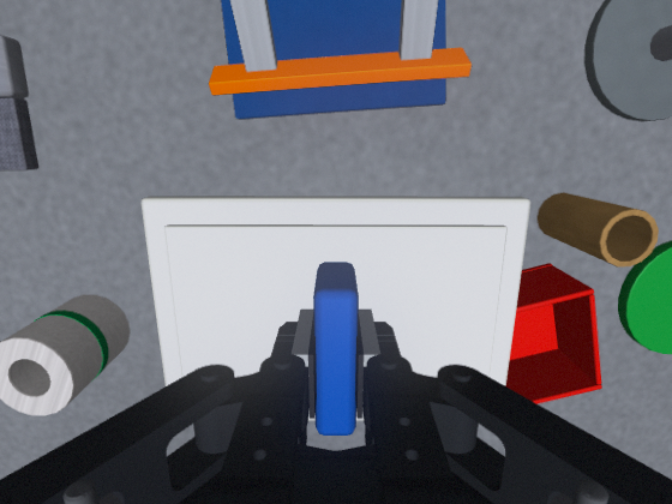

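The wrist view shows the lid held square in the jaws (335,300) and the ledge and rails ahead (340,70). The roll is at left (60,350) and the grey spindle at upper right. Now measuring the ledge and the held lid.

```bash
python3 - <<'E'
from h import *
from scipy.spatial.transform import Rotation as Ro
l=np.load("w1.npz");p,X=l["p"].astype(int),l["X"]
o=ctrl.get_obs();R=Rq(o["eef_rot"]);t=(X-o["eef_pos"])@R
V=np.arange(420)[:,None]*np.ones((1,560))
org=(p[...,0]>p[...,2]+90)&(p[...,0]>150)&(V<90)&(X[...,2]>.03)&(X[...,2]<.09)
P=X[org];rect("ledge",P)
top=P[P[:,2]>np.nanpercentile(P[:,2],60)];rect("ledgetop",top)
blue=(p[...,2]>p[...,0]+40)&(V<110)&(X[...,2]<.02)&(X[...,2]>.002);rect("plate",X[blue])
rail=(V<70)&(X[...,2]>.04)&(X[...,2]<.12)&(p.max(-1)-p.min(-1)<40)&(X[...,0]<.7)&(X[...,1]<.25)&(X[...,1]>.05)
P=X[rail]; A=np.c_[P[:,:2],np.ones(len(P))]
s=np.linalg.lstsq(A,P[:,2],rcond=None)[0]
for _ in range(5):
    r=P[:,2]-A@s;k=abs(r)<.003;s=np.linalg.lstsq(A[k],P[k,2],rcond=None)[0]
print("slope plane",s,np.degrees(np.arctan(np.hypot(*s[:2]))),k.sum(),"x at z=.085,y=.137:",(.085-s[2]-s[1]*.137)/s[0])
Q=P[k];L=Q[Q[:,1]>.137];M=Q[Q[:,1]<.137];print("rails y at",L.mean(0),M.mean(0))
wh=(p.min(-1)>150)&(V>150)&(t[...,2]>.17)&(t[...,2]<.2)&(abs(t[...,1])<.1)
rim=t[wh]; rect("lid in tool",rim); print("y range",rim[:,1].min(),rim[:,1].max(),"xmax",rim[:,0].max(),"zpct",np.percentile(rim[:,2],[5,50,95]))
E
```

```text
ledge 4768 mean [0.5757 0.1314 0.0581] rect [577.2 132. ] [ 18.1 149.3] 3.5 zmed 0.0597
ledgetop 1907 mean [0.573  0.132  0.0618] rect [572.7 131.5] [  8.8 148.9] 3.3 zmed 0.0617
plate 9493 mean [0.5934 0.1346 0.0076] rect [595.5 132.9] [ 76.5 150.4] 3.1 zmed 0.0076
slope plane [ 0.69088974  0.04117722 -0.35121428] 34.68771814361312 2967 x at z=.085,y=.137: 0.6232152169403236
rails y at [0.5937717  0.17757365 0.06632888] [0.59595939 0.08829337 0.06416315]
lid in tool 37488 mean [0.0194 0.0014 0.181 ] rect [0.3 1.4] [ 98.8 149.9] 0.3 zmed 0.1801
y range -0.07344090306546286 0.07652791604331947 xmax 0.05006769083046007 zpct [0.1789104  0.18012513 0.18450469]
```

>>> drive_tool(commands=[[[0,0,0,0,0,-0.49,255],[0,0,0,0,0.72,0,255],[0,0,0,0,0.73,0,255],[0,0,0,0,0.73,0,255],[0,0,0,0,0.73,0,255],[0,0,0,0,0.73,0,255],[0,0,0,0,0.73,0,255],[0,0,0,0,0,0,255]]])

```text
time_s: 4.95
eef_pos: [0.4657, 0.1318, 0.3399]
eef_rot: [-0.008, 0.954, 0.027, 0.3]
wrist_force: [-1.1, -0.3, -3.0]
opening: 0.149
```

```bash
cat >> h.py <<'E'
from scipy.spatial.transform import Rotation as Ro
ps=np.radians(3.3);s35,c35=np.sin(np.radians(35)),np.cos(np.radians(35))
n=np.array([-s35*np.cos(ps),-s35*np.sin(ps),c35]);ex=np.array([c35*np.cos(ps),c35*np.sin(ps),s35])
ey=np.cross(n,ex)
rest=np.array([.624,.136,.085]);RT=np.c_[ex,-ey,-n]
def turn(R):
    return (np.degrees(Ro.from_matrix(Rq(ctrl.get_obs()["eef_rot"]).T@R).as_rotvec())/8).round(3)
E
python3 - <<'E'
from h import *
st();C=rest-.002*ex+.192*n
print(RT.round(3));print("turn",turn(RT),"pre",go(C+.06*n+.006*ex))
E
```

```text
t 4.95 p [0.4657 0.1318 0.3399] F [-1.1 -0.3 -3. ] op 0.149 
xt [0.819  0.0457 0.5719] zt [ 0.5711  0.0313 -0.8203] q [ 0.02 -0.11  2.1   0.03  0.54  1.52]
[[ 0.818  0.058  0.573]
 [ 0.047 -0.998  0.033]
 [ 0.574 -0.    -0.819]]
turn [ 0.011  0.015 -0.011] pre [-0.25   0.096  0.953]
```

>>> drive_tool(commands=[[[-0.06,0.02,0.2,0,0,0,255],[-0.06,0.025,0.25,0,0,0,255],[-0.06,0.025,0.25,0,0,0,255],[-0.07,0.026,0.25,0,0,0,255],[0,0,0.3,0,0,0,255],[0,0,0.3,0,0,0,255],[0,0,0.2,0,0,0,255],[0,0,0.1,0,0,0,255],[0,0,0,0,0,0,255]]])

```text
time_s: 5.85
eef_pos: [0.51, 0.1297, 0.2569]
eef_rot: [-0.008, 0.954, 0.027, 0.299]
wrist_force: [1.2, 0.3, -2.3]
opening: 0.152
```

```bash
python3 - <<'E'
from h import *
st();C=rest-.002*ex+.192*n
print("turn",turn(RT),"to contact",go(C))
b,Y,_=look("scene");save(b,"s2.png",(130,290,250,420),3.5)
p,X,_=look("wrist");p=p.astype(int)
a,T,_=look("top");a=a.astype(int)
for nm,im,XX in(("w",p,X),("t",a,T),("s",b.astype(int),Y)):
    F=(XX-rest)@np.c_[ex,ey,n]
    near=(abs(F[...,0])<.1)&(abs(F[...,1])<.12)
    for k,m in(("ledge",(im[...,0]>im[...,2]+90)&(im[...,0]>150)&(F[...,2]<.015)&(F[...,2]>-.03)),("lid",(im.min(-1)>150)&(F[...,2]>.004)&(F[...,2]<.06))):
        P=F[near&m]
        if len(P)>20: rect(nm+k,P);print(np.percentile(P,[1,99],axis=0).round(4).tolist())
E
```

```text
t 5.85 p [0.51   0.1297 0.2569] F [ 1.2  0.3 -2.3] op 0.152 
xt [0.8197 0.0458 0.571 ] zt [ 0.5701  0.0319 -0.8209] q [0.02 0.14 2.05 0.07 0.34 1.48]
turn [ 0.007  0.022 -0.011] to contact [-0.141  0.006  0.285]
wledge 190 mean [-0.0581  0.0009  0.0107] rect [-57.6  -0.7] [  7.2 147.9] 0.3 zmed 0.0107
[[-0.0611, -0.0738, 0.0095], [-0.0544, 0.0725, 0.0119]]
wlid 38256 mean [ 0.0247 -0.0006  0.0257] rect [ 5.3 -0.5] [150.1  99.3] 89.8 zmed 0.0266
[[-0.0182, -0.0735, 0.021], [0.0545, 0.0724, 0.0283]]
tlid 1033 mean [ 0.0225 -0.002   0.0251] rect [8.6 3. ] [150.3  99.1] 89.4 zmed 0.0253
[[-0.0342, -0.071, 0.0171], [0.0568, 0.076, 0.0316]]
sledge 41 mean [-0.0541 -0.0675 -0.0034] rect [-54.8 -64.8] [19.1 11.4] 72.1 zmed -0.0045
[[-0.0615, -0.0745, -0.0117], [-0.0505, -0.0561, 0.0085]]
slid 857 mean [ 0.0239 -0.0028  0.0228] rect [7.6 1.7] [151.9 102.3] 90.0 zmed 0.0239
[[-0.0353, -0.0728, 0.0139], [0.057, 0.0745, 0.0445]]
```

View pics/s2.png

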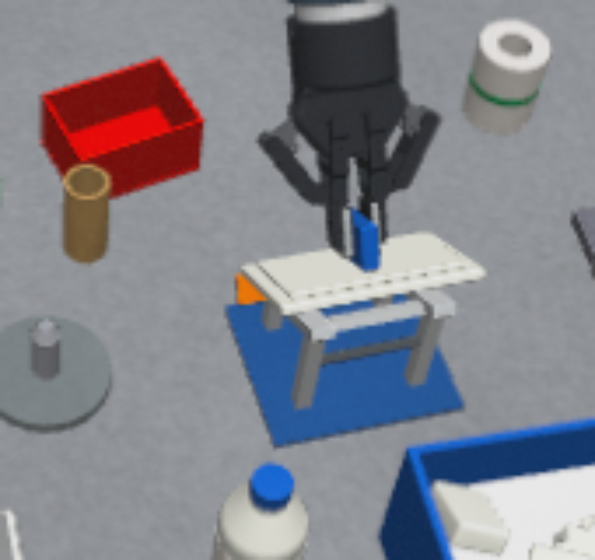

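The lid sits over the rails, aligned with the ledge in y to 0.2 mm, about 7 mm upslope and 14 mm above the rails. Lowering it.

>>> drive_tool(commands=[[[0,0,0.1,0,0,0,255],[0,0,0.1,0,0.02,0,255],[-0.05,0,0,0,0,0,255],[-0.05,0,0.02,0,0,0,255],[0,0,0.03,0,0,0,255],[0,0,0.02,0,0,0,255],[0,0,0,0,0,0,255]]])

```text
time_s: 6.7
eef_pos: [0.5137, 0.1301, 0.2438]
eef_rot: [-0.008, 0.953, 0.027, 0.302]
wrist_force: [0.1, 0.2, -2.6]
opening: 0.153
```

```bash
python3 - <<'E'
from h import *
o=st();C=rest-.002*ex+.192*n
print("turn",turn(RT),"to contact",go(C),"F tool",(Rq(o["eef_rot"]).T@o["wrist_force"]).round(1))
E
```

```text
t 6.7 p [0.5137 0.1301 0.2438] F [ 0.1  0.2 -2.6] op 0.153 
xt [0.8167 0.0457 0.5753] zt [ 0.5744  0.0322 -0.8179] q [0.02 0.18 2.05 0.07 0.3  1.47]
turn [ 0.007 -0.015 -0.01 ] to contact [-0.052  0.009  0.029] F tool [-1.5 -0.2  2.2]
```

>>> drive_tool(commands=[[[-0.02,0,0.01,0,0,0,255],[-0.02,0,0.01,0,0,0,255],[0,0,0.01,0,0,0,255],[0,0,0,0,0,0,255]]])

```text
time_s: 7.1
eef_pos: [0.5125, 0.1301, 0.2416]
eef_rot: [-0.008, 0.953, 0.027, 0.301]
wrist_force: [-6.1, -1.7, 3.2]
opening: 0.155
```

>>> drive_tool(commands=[[[0,0,0.01,0,0,0,255],[0,0,0.01,0,0,0,255],[0,0,0,0,0,0,255]]])

```text
time_s: 7.4
eef_pos: [0.5126, 0.1301, 0.2416]
eef_rot: [-0.008, 0.953, 0.027, 0.301]
wrist_force: [-21.5, -4.3, 20.2]
opening: 0.155
```

```bash
python3 - <<'E'
from h import *
o=st();C=rest-.002*ex+.192*n
print("turn",turn(RT),"to contact",go(C),"F tool",(Rq(o["eef_rot"]).T@o["wrist_force"]).round(1))
E
```

```text
t 7.4 p [0.5126 0.1301 0.2416] F [-21.5  -4.3  20.2] op 0.155 
xt [0.817  0.0462 0.5748] zt [ 0.5739  0.0322 -0.8183] q [0.02 0.18 2.05 0.08 0.3  1.47]
turn [ 0.006 -0.01  -0.007] to contact [-0.008  0.01   0.005] F tool [ -6.2   3.1 -29. ]
```

Rails reached at the expected height. Easing the press, then nudging toward the ledge.

>>> drive_tool(commands=[[[0,0,-0.02,0,0,0,255],[-0.015,0,0,0,0,0,255],[-0.015,0,0,0,0,0,255],[0,0,0,0,0,0,255]]])

```text
time_s: 7.8
eef_pos: [0.5122, 0.13, 0.2414]
eef_rot: [-0.008, 0.953, 0.027, 0.303]
wrist_force: [-3.2, 0.2, 5.3]
opening: 0.15
```

```bash
python3 - <<'E'
from h import *
o=st();C=rest-.002*ex+.192*n
print("turn",turn(RT),"to contact",go(C),"F tool",(Rq(o["eef_rot"]).T@o["wrist_force"]).round(1))
p,X,_=look("wrist");im=p.astype(int)
F=(X-rest)@np.c_[ex,ey,n];near=(abs(F[...,0])<.1)&(abs(F[...,1])<.12)
for k,m in(("ledge",(im[...,0]>im[...,2]+90)&(im[...,0]>150)&(F[...,2]<.02)&(F[...,2]>-.03)),("lid",(im.min(-1)>150)&(F[...,2]>.004)&(F[...,2]<.06))):
    P=F[near&m]
    if len(P)>20: rect(k,P);print(np.percentile(P,[1,99],axis=0).round(4).tolist())
E
```

```text
t 7.8 p [0.5122 0.13   0.2414] F [-3.2  0.2  5.3] op 0.15 
xt [0.8154 0.0456 0.5771] zt [ 0.5762  0.0322 -0.8166] q [0.02 0.18 2.06 0.08 0.29 1.47]
turn [ 0.007 -0.031 -0.01 ] to contact [0.    0.009 0.006] F tool [ 0.4 -0.3 -6.2]
ledge 813 mean [-0.057   0.0002  0.0102] rect [-57.   -0.4] [147.3   9.5] 89.7 zmed 0.0105
[[-0.0612, -0.0731, 0.0051], [-0.0529, 0.0717, 0.0118]]
lid 38265 mean [ 0.0184 -0.0005  0.0114] rect [-1.4 -0.6] [149.9 100.1] 89.8 zmed 0.0122
[[-0.0245, -0.0735, 0.0067], [0.0482, 0.0724, 0.0139]]
```

>>> drive_tool(commands=[[[-0.02,0,0,0,0,0,255],[-0.02,0,0,0,0,0,255],[0,0,0,0,0,0,255]]])

```text
time_s: 8.15
eef_pos: [0.5109, 0.1299, 0.2405]
eef_rot: [-0.008, 0.953, 0.027, 0.303]
wrist_force: [-1.8, 0.4, 6.5]
opening: 0.151
```

```bash
python3 - <<'E'
from h import *
o=st();C=rest-.002*ex+.192*n
print("turn",turn(RT),"to contact",go(C),"F tool",(Rq(o["eef_rot"]).T@o["wrist_force"]).round(1))
E
```

```text
t 8.15 p [0.5109 0.1299 0.2405] F [-1.8  0.4  6.5] op 0.151 
xt [0.8149 0.0456 0.5779] zt [ 0.577   0.0321 -0.8161] q [0.02 0.18 2.06 0.08 0.29 1.46]
turn [ 0.008 -0.038 -0.01 ] to contact [0.033 0.008 0.007] F tool [ 2.3 -0.5 -6.3]
```

>>> drive_tool(commands=[[[-0.02,0,0,0,0,0,255],[-0.01,0,0,0,0,0,255],[0,0,0,0,0,0,255]]])

```text
time_s: 8.45
eef_pos: [0.5103, 0.1299, 0.2402]
eef_rot: [-0.008, 0.952, 0.027, 0.304]
wrist_force: [1.0, 0.5, 5.6]
opening: 0.152
```

```bash
python3 - <<'E'
from h import *
o=st();C=rest-.002*ex+.192*n
print("turn",turn(RT),"to contact",go(C),"F tool",(Rq(o["eef_rot"]).T@o["wrist_force"]).round(1))
E
```

```text
t 8.45 p [0.5103 0.1299 0.2402] F [1.  0.5 5.6] op 0.152 
xt [0.8136 0.0458 0.5796] zt [ 0.5788  0.0322 -0.8149] q [0.02 0.18 2.06 0.08 0.29 1.46]
turn [ 0.008 -0.053 -0.008] to contact [0.045 0.01  0.01 ] F tool [ 4.1 -0.5 -4. ]
```

The ledge has stopped it. Releasing and backing off along the normal.

>>> drive_tool(commands=[[[0,0,0,0,0,0,120],[0,0,0,0,0,0,60],[0,0,0,0,0,0,0],[0,0,0,0,0,0,0],[0,0,0,0,0,0,0],[0,0,-0.2,0,0,0,0],[0,0,-0.5,0,0,0,0],[0,0,-0.8,0,0,0,0],[0,0,-0.9,0,0,0,0],[0,0,-0.6,0,0,0,0]]])

```text
time_s: 9.45
eef_pos: [0.4212, 0.1251, 0.3636]
eef_rot: [-0.008, 0.953, 0.027, 0.303]
wrist_force: [0.9, 0.2, 0.1]
opening: 0.999
```

```bash
python3 - <<'E'
from h import *
st();p,X,_=look("wrist");im=p.astype(int);save(p,"w3.png")
F=(X-rest)@np.c_[ex,ey,n];near=(abs(F[...,0])<.1)&(abs(F[...,1])<.12)
for k,m in(("ledge",(im[...,0]>im[...,2]+90)&(im[...,0]>150)&(F[...,2]<.02)&(F[...,2]>.007)),("lid",(im.min(-1)>150)&(F[...,2]>.004)&(F[...,2]<.02)),("handle",(im[...,2]>im[...,0]+50)&(F[...,2]>.04)&(F[...,2]<.055))):
    P=F[near&m]
    if len(P)>20: rect(k,P);print(np.percentile(P,[1,99],axis=0).round(4).tolist())
P=F[near&(im.min(-1)>150)&(F[...,2]>.009)&(F[...,2]<.02)];print(np.linalg.lstsq(np.c_[P[:,:2],np.ones(len(P))],P[:,2],rcond=None)[0])
print("up-right",turn(np.c_[[1,0,0],[0,-1,0],[0,0,-1]]))
E
```

```text
t 9.45 p [0.4212 0.1251 0.3636] F [0.9 0.2 0.1] op 0.999 
xt [0.8154 0.0459 0.5771] zt [ 0.5762  0.0322 -0.8167] q [ 0.01 -0.27  2.18  0.05  0.61  1.49]
ledge 1268 mean [-0.0568 -0.0026  0.0104] rect [-57.   -1.5] [  8.  149.8] 0.0 zmed 0.0106
[[-0.0608, -0.0747, 0.0074], [-0.0533, 0.0715, 0.0122]]
lid 15681 mean [ 0.0005 -0.0003  0.0114] rect [-3.2 -0.4] [150.5  99.1] 89.9 zmed 0.0122
[[-0.0514, -0.0735, 0.0071], [0.0461, 0.0728, 0.0141]]
handle 1014 mean [-0.0018 -0.0003  0.0463] rect [-2.8 -0. ] [52.8 13. ] 0.2 zmed 0.0464
[[-0.0286, -0.0065, 0.0419], [0.0233, 0.0059, 0.048]]
[-0.00178758 -0.00029829  0.01228801]
up-right [-0.124 -4.443  0.396]
```

View pics/w3.png

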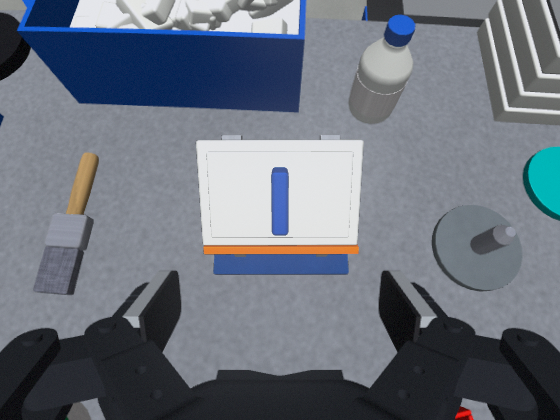

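The lid lies flat (tilt about 0.1°) and centred, against the orange ledge at (280,250), handle up. Now the roll.

>>> drive_tool(commands=[[[0,0,0,-0.02,-0.74,0.066,0],[0,0,0,-0.02,-0.74,0.066,0],[0,0,0,-0.02,-0.74,0.066,0],[0,0,0,-0.02,-0.74,0.066,0],[0,0,0,-0.02,-0.74,0.066,0],[0,0,0,-0.02,-0.74,0.066,0],[-0.2,-0.8,0.1,0,0,0,0],[-0.2,-0.8,0.1,0,0,0,0],[-0.2,-0.8,0.2,0,0,0,0],[0,-0.8,0.2,0,0,0,0]]])

```text
time_s: 10.5
eef_pos: [0.3911, 0.2864, 0.3319]
eef_rot: [-0.0, 1.0, -0.0, -0.003]
wrist_force: [1.0, -0.5, 0.3]
opening: 0.999
```

>>> drive_tool(commands=[[[0,-0.6,0,0,0,0,0],[0,-0.5,0,0,0,0,0],[0,0,0,0,0,0,0]]])

```text
time_s: 10.8
eef_pos: [0.392, 0.3422, 0.332]
eef_rot: [-0.001, 1.0, 0.001, -0.003]
wrist_force: [1.0, 0.2, 0.1]
opening: 0.998
```

```bash
python3 - <<'E'
from h import *
st();p,X,_=look("wrist");save(p,"w4.png")
near=(abs(X[...,0]-.39)<.06)&(abs(X[...,1]-.341)<.06)
P=X[near&(X[...,2]>.076)&(X[...,2]<.084)];rect("rolltop",P)
c,r=cv2.minEnclosingCircle((P[:,:2]*1000).astype(np.float32));print(c,r)
print("up",turn(np.c_[[1,0,0],[0,-1,0],[0,0,-1]]))
E
```

```text
t 10.8 p [0.392  0.3422 0.332 ] F [1.  0.2 0.1] op 0.998 
xt [ 1.      0.0021 -0.0064] zt [-0.0064  0.0015 -1.    ] q [0.49 0.14 1.81 0.   1.2  2.06]
rolltop 4391 mean [0.3909 0.3392 0.0795] rect [389.7 339.2] [59. 59.] 51.7 zmed 0.0796
(389.52886962890625, 339.1343688964844) 29.981525421142578
up [-0.003  0.05   0.011]
```

View pics/w4.png

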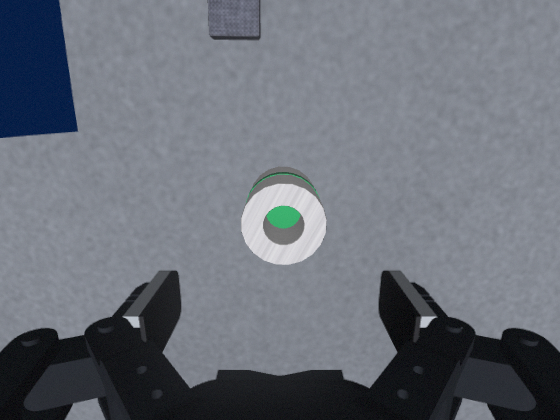

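The roll's bore shows something green at (283,215). Checking its depth in case it blocks the bore.

```bash
python3 - <<'E'
from h import *
p,X,c=look("wrist");im=p.astype(int)
m=np.zeros(p.shape[:2],bool);m[170:265,235:335]=1
g=m&(im[...,1]>im[...,0]+50)&(np.arange(420)[:,None]>195)
P=X[g];print(len(P),P.mean(0),P.std(0),np.percentile(P[:,2],[1,50,99]),P.min(0),P.max(0))
for v in range(196,262,4):print(v,X[v,283].round(4),p[v,283])
save(p,"w5.png",(170,270,230,340),6)
E
```

```text
582 [nan nan nan] [nan nan nan] [nan nan nan] [nan nan nan] [nan nan nan]
196 [0.4104 0.3379 0.0808] [213 214 216]
200 [0.4074 0.3379 0.0798] [206 204 208]
204 [0.4045 0.3379 0.0791] [213 214 218]
208 [nan nan nan] [ 59 177 110]
212 [0.3886 0.3375 0.0431] [ 60 177 111]
216 [0.3855 0.3375 0.0437] [ 59 174 108]
220 [0.3819 0.3374 0.043 ] [ 61 175 111]
224 [0.3787 0.3374 0.0434] [ 57 172 107]
228 [0.3755 0.3374 0.0439] [ 88 142 112]
232 [0.3755 0.3375 0.0537] [115 114 114]
236 [0.3753 0.3376 0.0621] [117 116 116]
240 [0.3756 0.3377 0.0713] [114 116 114]
244 [0.3754 0.3377 0.0787] [139 138 139]
248 [0.3728 0.3377 0.0799] [206 203 209]
252 [0.3699 0.3377 0.0802] [212 211 215]
256 [0.3667 0.3377 0.0797] [217 216 220]
260 [0.3632 0.3377 0.0788] [214 214 218]
```

View pics/w5.png

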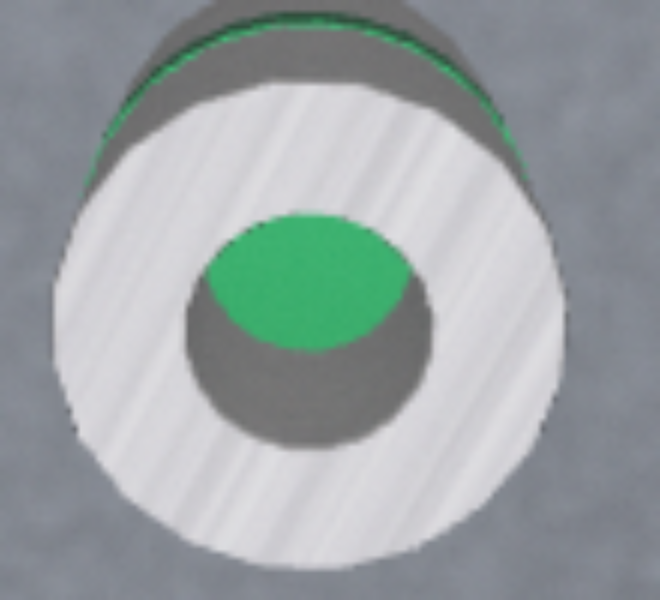

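The green surface is flat at z ≈ 43 mm, exactly the top of the green band (roll middle 40 mm). So it looks like the band drawn as a solid disc, although the bore is specified as through. I'll go on and watch the force at that depth. Grasping the roll.

>>> drive_tool(commands=[[[-0.04,0.034,0,0,0.05,0.01,0],[0,0,0.6,0,0,0,0],[0,0,0.8,0,0,0,0],[0,0,0.7,0,0,0,0],[0,0,0.4,0,0,0,0],[0,0,0,0,0,0,0],[0,0,0,0,0,0,60],[0,0,0,0,0,0,255],[0,0,0,0,0,0,255],[0,0,0,0,0,0,255]]])

```text
time_s: 11.9
eef_pos: [0.3917, 0.3388, 0.2088]
eef_rot: [-0.001, 1.0, -0.001, 0.002]
wrist_force: [0.1, -1.6, 8.1]
opening: 0.696
```

>>> drive_tool(commands=[[[0,0,0,0,0,0,255],[0,0,0,0,0,0,255]]])

```text
time_s: 12.1
eef_pos: [0.3917, 0.3388, 0.2088]
eef_rot: [-0.001, 1.0, -0.001, 0.002]
wrist_force: [-0.4, -2.0, 7.8]
opening: 0.699
```

```bash
python3 - <<'E'
from h import *
st();print("up",turn(np.c_[[1,0,0],[0,-1,0],[0,0,-1]]))
E
```

```text
t 12.1 p [0.3917 0.3388 0.2088] F [-0.4 -2.   7.8] op 0.699 
xt [ 1.     -0.0022  0.0037] zt [ 0.0037  0.0019 -1.    ] q [0.48 0.33 1.88 0.   0.93 2.06]
up [-0.014 -0.026 -0.016]
```

>>> drive_tool(commands=[[[0,0,-0.2,0,0,0,255],[0,0,-0.5,-0.014,-0.026,-0.016,255],[0,0,-0.8,0,0,0,255],[0,0,-0.8,0,0,0,255],[0,0,-0.7,0,0,0,255],[0,0.6,0,0,0,0,255],[0,0.9,0,0,0,0,255],[0,0.9,0,0,0,0,255],[0,0.9,0,0,0,0,255],[0,0.9,0,0,0,0,255]]])

```text
time_s: 13.1
eef_pos: [0.3902, 0.1272, 0.3576]
eef_rot: [0.001, 1.0, 0.0, -0.001]
wrist_force: [1.0, -1.0, -1.4]
opening: 0.69
```

>>> drive_tool(commands=[[[0.1,0.9,0,0,0,0,255],[0.3,0.9,0,0,0,0,255],[0.4,0.8,0,0,0,0,255],[0.4,0.8,0,0,0,0,255],[0.4,0.5,0,0,0,0,255],[0.4,0.3,0,0,0,0,255],[0.3,0.2,0,0,0,0,255],[0,0,0,0,0,0,255]]])

```text
time_s: 13.9
eef_pos: [0.507, -0.0928, 0.3575]
eef_rot: [0.001, 1.0, -0.001, -0.001]
wrist_force: [1.0, -0.7, -1.7]
opening: 0.695
```

```bash
python3 - <<'E'
from h import *
o=st();p,X,_=look("wrist");save(p,"w6.png");np.savez("w6.npz",p=p,X=X)
t=(X-o["eef_pos"])@Rq(o["eef_rot"])
m=(abs(t[...,0])<.05)&(abs(t[...,1])<.05)&(t[...,2]>.12)&(t[...,2]<.135)&(p.min(-1)>150)
P=t[m];rect("roll tool",P)
if len(P)>9: print(cv2.minEnclosingCircle((P[:,:2]*1000).astype(np.float32)))
near=(abs(X[...,0]-.603)<.05)&(abs(X[...,1]+.093)<.05)
P=X[near&(X[...,2]>.03)&(X[...,2]<.075)];print(len(P))
if len(P)>9: rect("spindle",P)
near=(np.hypot(X[...,0]-.603,X[...,1]+.093)<.07)
P=X[near&(X[...,2]>.006)&(X[...,2]<.018)]
if len(P)>9: rect("base",P);print(cv2.minEnclosingCircle((P[:,:2]*1000).astype(np.float32)))
E
```

```text
t 13.9 p [ 0.507  -0.0928  0.3575] F [ 1.  -0.7 -1.7] op 0.695 
xt [ 1.     -0.0015 -0.0025] zt [-0.0025 -0.0021 -1.    ] q [-0.41  0.1   1.8  -0.    1.24  1.16]
roll tool 11641 mean [0.0074 0.0008 0.1293] rect [4.1 0.5] [46.5 69.5] 1.2 zmed 0.1292
((5.620951175689697, 0.6212174892425537), 35.026092529296875)
683
spindle 683 mean [ 0.5996 -0.0915  0.0619] rect [600.4 -91.3] [20.5 21.2] 16.2 zmed 0.0623
base 9792 mean [ 0.6018 -0.0914  0.0116] rect [600.9 -91.5] [98.7 99.3] 0.2 zmed 0.0116
((600.755615234375, -91.42143249511719), 50.09605407714844)
```

View pics/w6.png

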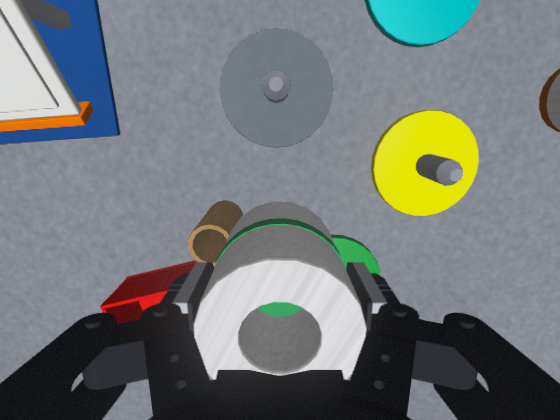

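Wrist view: the grey spindle is at (276,85), with the core beside the roll and the green spindle hidden behind it. Finding the bore centre in the tool frame.

```bash
python3 - <<'E'
from h import *
from scipy.optimize import least_squares
o=ctrl.get_obs();l=np.load("w6.npz");p,X=l["p"],l["X"];t=(X-o["eef_pos"])@Rq(o["eef_rot"])
m=((p.min(-1)>165)&(abs(t[...,2]-.129)<.004)&(abs(t[...,0])<.05)).astype(np.uint8)
m[:225]=0
cs,h=cv2.findContours(m,cv2.RETR_CCOMP,cv2.CHAIN_APPROX_NONE)
k=max((i for i in range(len(cs)) if h[0][i][3]>=0),key=lambda i:len(cs[i]))
q=cs[k].reshape(-1,2);B=t[q[:,1],q[:,0]]
f=lambda B:least_squares(lambda s:np.hypot(B[:,0]-s[0],B[:,1]-s[1])-s[2],[0,0,.014],loss="soft_l1",f_scale=.0005).x
print("bore",len(B),f(B[:,:2]))
o_=max((i for i in range(len(cs)) if h[0][i][3]<0),key=lambda i:len(cs[i]))
q=cs[o_].reshape(-1,2);O=t[q[:,1],q[:,0]];O=O[(O[:,0]>.008)];print("outer",len(O),f(O[:,:2]))
P=t[m>0];print("plane",np.linalg.lstsq(np.c_[P[:,:2],np.ones(len(P))],P[:,2],rcond=None)[0])
E
```

```text
bore 6 [-0.24703792 -2.99563848  3.01594644]
outer 260 [-0.00171193  0.00186093  0.0294799 ]
plane [ 0.0008085  -0.00084163  0.12884731]
```

>>> drive_tool(commands=[[[0.4,-0.02,0,0,0,0,255],[0.6,-0.036,0,0,0,0,255],[0.6,0,0,0,0,0,255],[0.3,0,0,0,0,0,255],[0,0,0.4,0,0,0,255],[0,0,0.5,0,0,0,255],[0,0,0.3,0,0,0,255],[0,0,0.1,0,0,0,255],[0,0,0,0,0,0,255]]])

```text
time_s: 14.85
eef_pos: [0.6002, -0.0883, 0.2911]
eef_rot: [0.0, 1.0, 0.0, -0.003]
wrist_force: [0.6, 0.1, -1.3]
opening: 0.694
```

```bash
python3 - <<'E'
from h import *
o=st();print("up",turn(np.c_[[1,0,0],[0,-1,0],[0,0,-1]]),"go",go([.602,-.09,.2208]))
p,X,_=look("wrist");t=(X-o["eef_pos"])@Rq(o["eef_rot"])
near=(np.hypot(X[...,0]-.602,X[...,1]+.091)<.06)
P=X[near&(X[...,2]>.008)&(X[...,2]<.016)];print(len(P))
f=lambda B,r:__import__("scipy.optimize").optimize.least_squares(lambda s:np.hypot(B[:,0]-s[0],B[:,1]-s[1])-r,[.6,-.09],loss="soft_l1",f_scale=.0005).x
if len(P)>200:
    # outer rim of the base: farthest points per direction on visible side
    a=np.arctan2(P[:,1]+.0914,P[:,0]-.6008);r=np.hypot(P[:,1]+.0914,P[:,0]-.6008);E=[]
    for b in np.arange(-3.1,3.1,.05):
        k=abs(a-b)<.025
        if k.sum()>5 and r[k].max()>.044:E.append(P[k][r[k].argmax()])
    E=np.array(E);print("base",len(E),f(E,.05))
m=((p.min(-1)>165)&(abs(t[...,2]-.129)<.004)&(abs(t[...,0])<.05)).astype(np.uint8);m[:225]=0
cs,h=cv2.findContours(m,cv2.RETR_EXTERNAL,cv2.CHAIN_APPROX_NONE);q=max(cs,key=len).reshape(-1,2);O=X[q[:,1],q[:,0]];T=t[q[:,1],q[:,0]]
print("roll world",f(O[T[:,0]>.008],.0297))
b,Y,_=look("scene");save(b,"s7.png",(150,280,190,340),5)
E
```

```text
t 14.85 p [ 0.6002 -0.0883  0.2911] F [ 0.6  0.1 -1.3] op 0.694 
xt [ 1.0e+00  3.0e-04 -5.3e-03] zt [-5.3e-03 -9.0e-04 -1.0e+00] q [-0.34  0.37  1.61 -0.    1.16  1.23]
up [0.007 0.038 0.002] go [0.043 0.032 1.405]
7383
base 83 [ 0.60030374 -0.09147597]
roll world [ 0.59671785 -0.08927899]
```

View pics/s7.png

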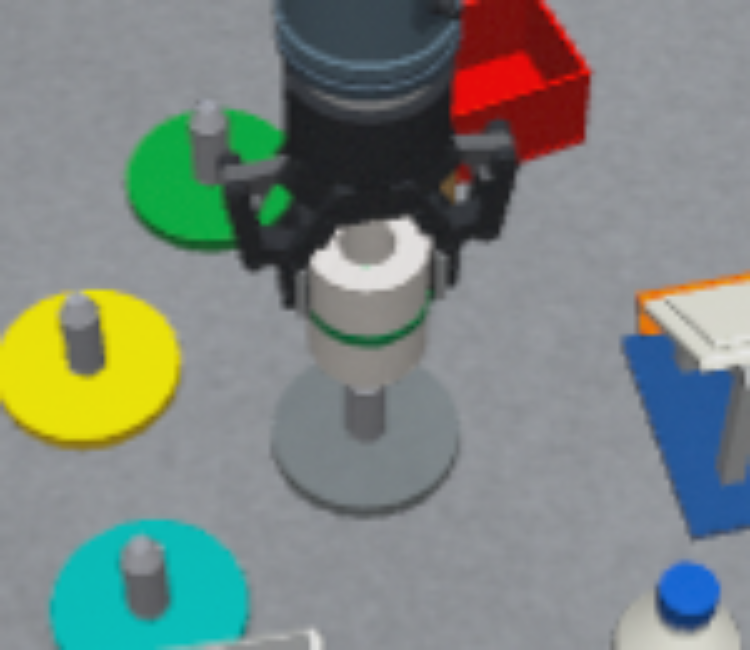

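The roll is right above the grey spindle (366,400) with the bore in line. Correcting 3.6 / −2.2 mm, straightening, and lowering in stages.

>>> drive_tool(commands=[[[0.03,0.022,0,0,0.02,0,255],[0.028,0.022,0,0,0.018,0,255],[0,0,0.15,0,0,0,255],[0,0,0.15,0,0,0,255],[0,0,0.15,0,0,0,255],[0,0,0.1,0,0,0,255],[0,0,0,0,0,0,255]]])

```text
time_s: 15.65
eef_pos: [0.6031, -0.0908, 0.2624]
eef_rot: [0.0, 1.0, -0.0, -0.0]
wrist_force: [-0.0, 0.3, -2.9]
opening: 0.694
```

```bash
python3 - <<'E'
from h import *
o=st();print("up",turn(np.c_[[1,0,0],[0,-1,0],[0,0,-1]]),"torque",o["torque"].round(2),"go",go([.603,-.0905,.2208]))
E
```

```text
t 15.65 p [ 0.6031 -0.0908  0.2624] F [-0.   0.3 -2.9] op 0.694 
xt [ 1.e+00 -1.e-04 -9.e-04] zt [-9.e-04 -6.e-04 -1.e+00] q [-0.34  0.41  1.62 -0.    1.11  1.23]
up [ 0.004  0.006 -0.001] torque [-0.02  0.07 -0.05] go [-0.002 -0.007  0.832]
```

>>> drive_tool(commands=[[[0,0,0.12,0,0,0,255],[0,0,0.12,0,0,0,255],[0,0,0.12,0,0,0,255],[0,0,0.1,0,0,0,255],[0,0,0.05,0,0,0,255],[0,0,0,0,0,0,255]]])

```text
time_s: 16.25
eef_pos: [0.6035, -0.091, 0.2379]
eef_rot: [0.001, 1.0, -0.0, 0.0]
wrist_force: [1.0, 0.4, -1.4]
opening: 0.69
```

```bash
python3 - <<'E'
from h import *
o=st();print("torque",o["torque"].round(2),"go",go([.603,-.0905,.2208]))
E
```

```text
t 16.25 p [ 0.6035 -0.091   0.2379] F [ 1.   0.4 -1.4] op 0.69 
xt [ 1.e+00 -1.e-04  6.e-04] zt [ 6.0e-04 -1.1e-03 -1.0e+00] q [-0.34  0.45  1.63 -0.    1.06  1.23]
torque [-0.01 -0.06  0.01] go [-0.01  -0.01   0.341]
```

Past the green disc depth with no resistance, so the bore is clear. Lowering to just above the base, then feeling for contact.

>>> drive_tool(commands=[[[0,0,0.1,0,0,0,255],[0,0,0.1,0,0,0,255],[0,0,0.06,0,0,0,255],[0,0,0.03,0,0,0,255],[0,0,0.02,0,0,0,255],[0,0,0.02,0,0,0,255],[0,0,0,0,0,0,255]]])

```text
time_s: 16.95
eef_pos: [0.6037, -0.091, 0.2219]
eef_rot: [0.001, 1.0, -0.0, 0.001]
wrist_force: [-0.8, -0.4, -2.5]
opening: 0.694
```

>>> drive_tool(commands=[[[0,0,0.01,0,0,0,255],[0,0,0.01,0,0,0,255],[0,0,0,0,0,0,255]]])

```text
time_s: 17.25
eef_pos: [0.6038, -0.0911, 0.221]
eef_rot: [0.001, 1.0, -0.0, 0.001]
wrist_force: [-0.5, -0.1, -2.8]
opening: 0.692
```

```bash
python3 - <<'E'
from h import *
o=st();print("torque",o["torque"].round(2),"go",go([.603,-.0905,.2208]))
E
```

```text
t 17.25 p [ 0.6038 -0.0911  0.221 ] F [-0.5 -0.1 -2.8] op 0.692 
xt [ 1.0e+00 -1.0e-04  1.7e-03] zt [ 0.0017 -0.0015 -1.    ] q [-0.34  0.48  1.63 -0.    1.03  1.23]
torque [-0.01 -0.03 -0.  ] go [-0.015 -0.012  0.004]
```

>>> drive_tool(commands=[[[0,0,0.01,0,0,0,255],[0,0,0.01,0,0,0,255],[0,0,0,0,0,0,255]]])

```text
time_s: 17.55
eef_pos: [0.6039, -0.0911, 0.2209]
eef_rot: [0.001, 1.0, 0.0, 0.001]
wrist_force: [-2.7, 0.5, 5.9]
opening: 0.694
```

Seated: contact of about 9 N at the expected height. Releasing and rising.

>>> drive_tool(commands=[[[0,0,0,0,0,0,80],[0,0,0,0,0,0,40],[0,0,0,0,0,0,0],[0,0,0,0,0,0,0],[0,0,0,0,0,0,0],[0,0,0,0,0,0,0],[0,0,-0.2,0,0,0,0],[0,0,-0.5,0,0,0,0],[0,0,-0.8,0,0,0,0],[0,0,-0.8,0,0,0,0]]])

```text
time_s: 18.55
eef_pos: [0.6032, -0.0908, 0.3363]
eef_rot: [0.001, 1.0, -0.0, 0.0]
wrist_force: [0.5, -0.5, 0.1]
opening: 1.003
```

>>> drive_tool(commands=[[[-0.5,0,-0.6,0,0,0,0],[-0.8,0,0,0,0,0,0],[-0.8,0,0,0,0,0,0],[-0.8,0,0,0,0,0,0],[-0.8,0,0,0,0,0,0],[-0.4,0,0,0,0,0,0],[0,0,0,0,0,0,0]]])

```text
time_s: 19.25
eef_pos: [0.3967, -0.0905, 0.3651]
eef_rot: [0.001, 1.0, -0.001, 0.001]
wrist_force: [-0.2, 0.3, 0.6]
opening: 1.003
```

```bash
python3 - <<'E'
from h import *
st();b,Y,_=look("scene");save(b,"s8.png",s=1.4)
near=(abs(Y[...,0]-.602)<.045)&(abs(Y[...,1]+.091)<.045)
rect("rolltop scene",Y[near&(Y[...,2]>.084)&(Y[...,2]<.1)])
p,X,_=look("wrist")
near=(abs(X[...,0]-.602)<.045)&(abs(X[...,1]+.091)<.045)
P=X[near&(X[...,2]>.085)&(X[...,2]<.1)]
if len(P):
  rect("rolltop wrist",P);print(np.linalg.lstsq(np.c_[P[:,:2]-P[:,:2].mean(0),np.ones(len(P))],P[:,2],rcond=None)[0])
for nm,im,XX in(("s",b.astype(int),Y),):
    F=(XX-rest)@np.c_[ex,ey,n];near=(abs(F[...,0])<.08)&(abs(F[...,1])<.1)
    P=F[near&(im.min(-1)>150)&(F[...,2]>.003)&(F[...,2]<.02)];rect("lid",P)
E
```

```text
t 19.25 p [ 0.3967 -0.0905  0.3651] F [-0.2  0.3  0.6] op 1.003 
xt [ 1.     -0.0011  0.002 ] zt [ 0.002 -0.002 -1.   ] q [-0.52 -0.18  2.05 -0.    1.27  1.05]
rolltop scene 319 mean [ 0.6055 -0.0911  0.09  ] rect [604.7 -90.1] [59.5 58.8] 24.6 zmed 0.0901
lid 756 mean [ 0.0138 -0.0025  0.0092] rect [2.4 1.7] [152.5 100.9] 88.3 zmed 0.0102
```

View pics/s8.png

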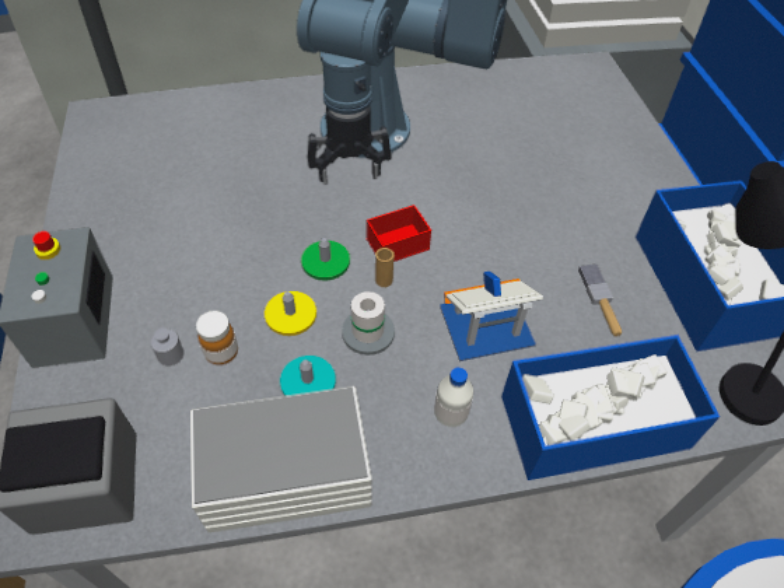

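The final view shows the roll on the grey base (368,320), the lid on the rest (492,293), bystanders in place and the gripper clear. Scene depth gives the roll top at 90.1 mm. The same camera read 78 mm for the roll's true 80 mm, so this means about 92 mm, fully seated.

```bash
python3 -c "
from bench import ctrl
print(ctrl.hand_in())"
```

```text
the job is handed in; nothing more can be done
None
```

Both parts are in place and the job is handed in at about 19.4 s, with the gripper open and well clear; the hand-in gives no verdict.

**Lid:** I laid it handle up on the rails and slid it down until the ledge stopped it, then let go. From close up afterwards it was about 1 mm from its nominal place along the slope, within about 1 mm of centre, and flat to about 0.1°.

**Roll:** I put it on the grey-based spindle and lowered it in small steps until the base pushed back with about 9 N, at the expected height, then released it. After release its top read 90.1 mm. That camera reads about 2 mm low there, so this fits 92 mm, which is fully down.

**Checks that disagreed or failed:**
- **Cameras:** they differed by up to about 4 mm, so I aligned both placings mainly with the wrist camera. The last scene-camera fit put the lid 4 mm upslope and 2 mm sideways. That camera reads a few mm far in x, and I trusted the wrist view.
- **Green disc in the bore:** the pictures showed a flat green surface inside the roll at the height of its band. The roll passed that depth without resistance, so nothing blocked the bore.
- **Lid contact:** the force peaked at about 29 N on the rails before I eased off.
- **Last roll check:** a final wrist look at the seated roll found no points on it, so that check rests on the scene camera and the contact force.

The bystanders looked unmoved in the final picture; I did not measure them.

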